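Take the capped jar out of the jar clamp

ROBOT

A 6-joint arm with a two-finger parallel gripper is mounted at the origin on a cart in front of the work surface, level with it; the furniture and walls round the work are solid. World frame = base frame: x ahead of the robot, y to its left, z up, the work surface at z = 0. Lengths are in mm, angles in rad, forces in N, time in s.
With the tool pointing down it reaches from about 350 to 925 mm from the base axis. Payload 6.4 kg.
Tool frame: the origin (TCP) lies at the very end of the fingers, on their centre line; the grasp point (between the pads) lies pinch_z behind it (pinch_z is the distance from the TCP to the grasp point, in mm); z points along the fingers, y is the line along which they close (so a half turn about z gives the same grasp; the last joint's range is limited). The gripper opens to 94 mm and grips with 3 to 60 N. Pads are 16 mm wide; open, the fingers measure 119 mm over their backs; the gripper's body (75 mm by 177 mm) begins 78 mm behind the grasp point.
Start: joints at [-1.391, 0.245, 1.558, -0, 1.339, -0.174], TCP at [225.207, -609.75, 205.455] pointing down, gripper open.
Joint ranges: [-3.13, 3.13], [-1.02, 2.26], [0.13, 2.54], [-0.95, 4.09], [0.21, 2.88], [-2.74, 2.74]. Speed limits (rad/s): [2.57, 2.57, 3.14, 3.14, 3.14, 3.14].

INTERFACE

Orientations are given as a rotation vector (axis times angle).
In Python, from bench import sense, grab_frame, camera_info, hand_in, pinch_z gives the robot as it stands. The module is installed in compiled form; this text tells all that it offers.
- The arm moves only by the tool step_arm, never from a script. Its arguments are lists of equal length, an entry for each row: "twist": the turn, a rotation vector about the tool's x, y, z in rad, a list of three; "xyz": the shift along the tool's x, y, z in mm, a list of three; "claw": the opening, from 0 (shut) to 1 (fully open). In form: {"twist": [[rx, ry, rz], ...], "xyz": [[x, y, z], ...], "claw": [claw, ...]}. A call has 1 to 8 rows; each row shifts and turns the commanded pose from where the row before left it, along the tool's axes as they then stand; what a row does not reach is not made up. A row lasts 1/10 s, in which the tool goes at most 50 mm and 8.59 degrees, less where a joint would pass 70% of its speed; a pose out of reach is approached as far as the arm can. A call is refused whole if a number of a shift passes 50 or a number of a turn 0.15, either way. A call with a gripper value outside its range is refused whole. The fingers move at their own pace and stop on an object; "force" is the grip in N (left out, the last holds). Time passes only in rows, so rows that do not move let the fingers close. It gives the time, the measured TCP pose, the force, the opening and the grip force at its end, in the units of the state.
- sense(): the state, without advancing time (a new reading comes with each control period).
- grab_frame(name): name is "scene" or "top" or "wrist"; returns (picture, depth): 384x512x3 uint8, red, green, blue; 384x512 float32, mm along the optical axis (not along the pixel's ray), 0 where there is no reading.
- camera_info(name): a dict with "fx", "fy", "cx", "cy" (pixels), "eye" and "rotation" of the camera in the world. Camera axes: x right, y up, looking along -z (the intrinsics and any distortion apply to the point x, -y, -z); pixel columns grow to the right and rows downward; lengths in mm; the calibration is good to about 2 mm. The wrist camera is an equidistant fisheye: a pixel r from the principal point sees the ray r / f radians off the axis. A picture is of the moment at which its call begins: read the wrist's pose just before it. camera_info takes no time and is no camera call; for the wrist camera it gives the pose at the moment of the call.
- hand_in(): hands the job in; it is judged then, once.
The state is a dict: "time_s": time; "joints": joint angles; "joint_vel": joint speeds; "joint_torque": joint torques, N m; "ee_pos": TCP position; "ee_rot": TCP orientation; "wrist_force": force on the tool from outside, world axes, zero at the start; "torque": the same for the moment, N m; "finger_gap": opening from 0.0 (shut) to 1.0 (fully open); "gripper_force": force on a finger pad.
Only numpy, scipy, OpenCV 4.12 (cv2) and the standard library are available. Lean on these libraries where they do the work, as an engineer would, in place of code of your own. Each camera call takes 0.05 s, during which the arm holds its last target. There are 200 camera calls.

TASK

The spice jar held in the jar clamp has had its cap tightened and is finished. Pull the clamp's sliding jaw back by its knob, all the way to the stop, then lift the jar out and stand it upright on the small wooden board with its whole foot on the board. Set it down rather than drop it, and leave the jaw open.

Things in the scene. Friction and masses are not known exactly. Their poses are not given: they have to be found in the camera images.
- jaw (a joint): travel of the jar clamp's sliding jaw, m: 0 closed on the jar, 0.045 at its open stop. Slides level, straight away from the jar (in plan along the line jar to knob) against about 3 N friction; stays where left. The clamp is fixed on the worktop: beech base 200 x 90 x 12 mm, one fixed and one sliding grey jaw, rubber-lined, tops 72 mm above the worktop.
- jaw_knob (a point): centre of the top of the black knob on the sliding jaw, 94 mm above the worktop; moves with the jaw. Upright cylinder, 30 mm diameter, spanning 58 to 94 mm above the worktop; below it a steel arm (top at 52 mm) leads to the jaw. Its axis is 120 mm from the jar's axis when closed, 73 mm from the back of the sliding jaw. x axis points towards the jar, z up.
- jar: spice jar between the clamp's jaws: glass, label, screw cap; 106 mm high, body 42 mm, cap 45 mm in diameter; the cap is the top 21 mm and is rigid. About 0.11 kg. Origin: centre of its underside, z up. It stands upright on the clamp's base, foot 12 mm above the worktop, and stays standing when the jaw opens. Not the similar jar loose on the worktop.
- board: small rectangular beech chopping board lying loose and flat on the worktop, 122 mm (its x) by 150 mm (its y), 18 mm thick, about 0.26 kg. Origin: centre of its underside, z axis up.

How it is judged (in metres and radians):
On the way, in this order (a step that is already met when the one before it is completed fails the run):
1. the jaw is slid open (at least 35 of its 45 mm) while the jar still stands in the clamp (value of joint jaw above 0.035 m and height (world z) of jar below 0.03 m), for 0.2 s.
2. the jar is lifted out, its foot above 60 mm (height (world z) of jar above 0.06 m), for 0.1 s.
At the end, for the whole second after the job is handed in: The jar from the clamp stands upright (within 0.15 rad) and at rest on the flat-lying board, its axis within 43 mm of the board's centre along the short side and 57 mm along the long side (whole foot on the board), released, and the jaw is still open by more than 30 mm (x of jar in the frame of board between -0.043 and 0.043 m and y of jar in the frame of board between -0.057 and 0.057 m and z of jar in the frame of board between 0.012 and 0.024 m and angle between jar's own z axis and vertical below 0.15 rad and angle between board's own z axis and vertical below 0.1 rad and linear speed of jar below 0.02 m/s and value of joint jaw above 0.03 m); the robot touches nothing.
It fails at once if the jar is lifted while the jaw is still closed on it (height (world z) of jar above 0.035 m and value of joint jaw below 0.02 m).
It fails at once if the jar is let go of in the air, its foot more than 40 mm above the board (height (world z) of jar above 0.06 m and contact force between the fingers and jar below 0.05 N).
It fails at once if the jar is tipped over (angle between jar's own z axis and vertical above 0.7 rad).
It also fails if it takes over 45 s, if anything falls off the work surface, if the arm or the gripper's body presses on something with over 40 N, if the wrist force passes 120 N, or if a joint passes its speed limit or range.

## Working session

There is one attempt and no reset: what is moved stays moved. The work goes in short steps, Python scripts to look and compute and a tool call to move; the robot and the scene stay as the last step left them, time stands still between calls to the robot, and variables do not carry over. Pictures are saved under pics/ and viewed, at most 10 in all, crops included, and the job is handed in when it is done.

Besides the shell and the picture viewer there is one more tool, called after ">>>" by a JSON object that holds its "name" and its "arguments". step_arm: Moves the arm, as the interface text tells. Its arguments: {"type":"object","properties":{"twist":{"type":"array","items":{"type":"array","items":{"type":"number"}}},"xyz":{"type":"array","items":{"type":"array","items":{"type":"number"}}},"claw":{"type":"array","items":{"type":"number"}},"force":{"type":"number"}},"required":["twist","xyz","claw"]}

```bash
mkdir -p pics
cat > h.py <<'E'
import numpy as np, cv2
from bench import *
from scipy.spatial.transform import Rotation as R
def cloud(name):
    im,d=grab_frame(name); c=camera_info(name)
    v,u=np.mgrid[:384,:512]
    P=np.stack([(u-c['cx'])/c['fx']*d,-(v-c['cy'])/c['fy']*d,-d],-1)@np.array(c['rotation']).T+np.array(c['eye'])
    P[d==0]=np.nan
    return im,d,P
E
python3 - <<'E'
from h import *
s=sense(); print(s['ee_pos'],s['ee_rot'],pinch_z,R.from_rotvec(s['ee_rot']).as_matrix().round(3).tolist())
ims=[]
for n in('top','scene'):
    im,d,P=cloud(n); np.savez(n+'.npz',im=im,P=P); print({k:np.round(x,2).tolist() for k,x in camera_info(n).items()})
    cv2.imwrite(f'pics/{n}.png',cv2.resize(im[:,:,::-1],(800,600)))
E
```

```text
[ 225.07066697 -609.17090416  204.38864894] [-3.09076755e+00 -5.52494952e-01 -4.91911233e-06] 18.8 [[0.938, 0.346, -0.0], [0.346, -0.938, 0.002], [0.0, -0.002, -1.0]]Traceback (most recent call last):
  File "<stdin>", line 5, in <module>
  File "h.py", line 7, in cloud
    P=np.stack([(u-c['cx'])/c['fx']*d,-(v-c['cy'])/c['fy']*d,-d],-1)@np.array(c['rotation']).T+np.array(c['eye'])
      ~~~~~~~~~~~~~~~~~~~~~~~~~~~~~~~~~~~~~~~~~~~~~~~~~~~~~~~~~~~~~~~~~~~~~~~~~~~~~~~~~~~~~~~~^~~~~~~~~~~~~~~~~~~
ValueError: operands could not be broadcast together with shapes (384,512) (3,)
```

```bash
sed -i "s/np.array(c\['rotation'\]).T/R.from_rotvec(c['rotation']).as_matrix().T/" h.py
python3 - <<'E'
from h import *
for n in('top','scene'):
    print(camera_info(n))
    im,d,P=cloud(n); np.savez(n+'.npz',im=im,P=P)
    cv2.imwrite(f'pics/{n}.png',cv2.resize(im[:,:,::-1],(800,600)))
    print(P[192,256],P[300,256],P[300,400])
E
```

```text
{'fx': 477.48481788483184, 'fy': 477.48481788483184, 'cx': 255.27231915464128, 'cy': 187.22677482977176, 'eye': array([ 469.85651495,   44.2455405 , 1064.44909529]), 'rotation': array([ 0.04692305, -0.07983749, -1.55715858])}
[545.47650799  20.6706292    1.26902174] [ 174.10607504   -3.92243175 -879.56419332] [ 178.9758402  -585.24538828 -880.07882206]
{'fx': 431.9490413981537, 'fy': 431.9490413981537, 'cx': 257.0758945620458, 'cy': 194.65826958962336, 'eye': array([-24.27704993, 575.25224887, 558.51754075]), 'rotation': array([ 0.49786768, -1.15409205, -2.1125223 ])}
[619.25766415 -46.63666527  -1.67247048] [368.68309263 199.84913297  -6.23617156] [ 391.73449819 -502.53955371 -542.39717087]
```

View pics/top.png

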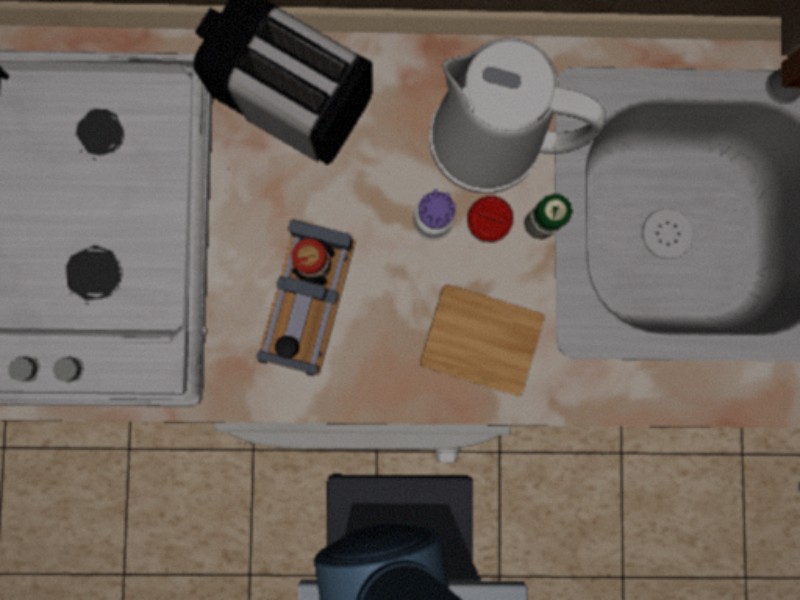

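View pics/scene.png

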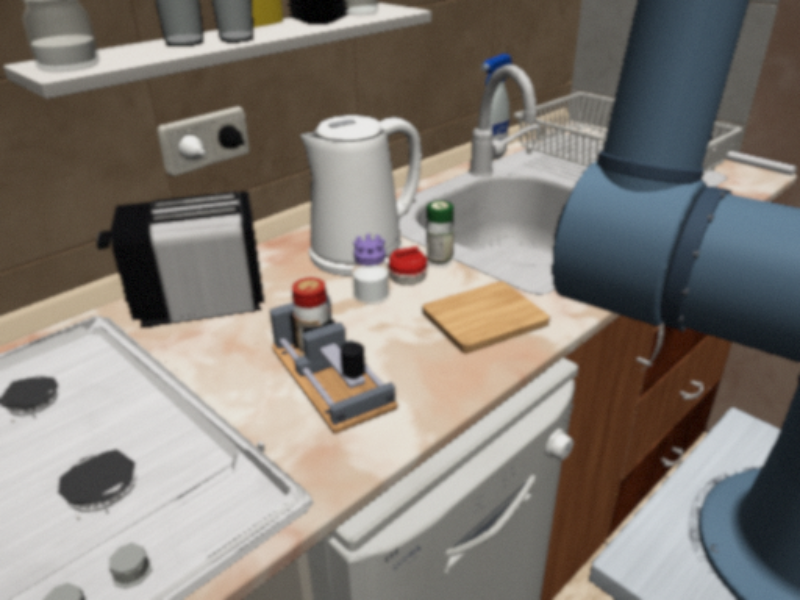

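The top view shows the clamped red-capped jar at (311,257), the knob at (287,347) and the board corners at (445,285), (544,318), (522,394), (421,366), all in 800x600 pixels. The scene view agrees: the clamp is left of the loose jars, and the board is free.

```bash
cat >> h.py <<'E'
def ray(name,u,v,z):
    c=camera_info(name)
    r=R.from_rotvec(c['rotation']).apply([(u-c['cx'])/c['fx'],-(v-c['cy'])/c['fy'],-1]); e=np.array(c['eye'])
    return e+r*(z-e[2])/r[2]
E
python3 - <<'E'
from h import *
D=np.load('top.npz');P=D['P'];im=D['im'].astype(int)
k=.64
print('table z',np.nanmedian(P[150:180,120:160,2]))
for nm,u,v,r in(('cap',311,257,16),('knob',287,347,10)):
    u*=k;v*=k
    Q=P[int(v-r):int(v+r)+1,int(u-r):int(u+r)+1].reshape(-1,3); zt=dict(cap=118,knob=94)[nm]
    m=abs(Q[:,2]-zt)<6; S=Q[m]; print(nm,ray('top',u,v,zt),m.sum(),np.median(S,0),S.min(0),S.max(0),(S.min(0)+S.max(0))/2)
m=(P[...,2]>13)&(P[...,2]<24)
m=cv2.morphologyEx(m.astype(np.uint8),cv2.MORPH_OPEN,np.ones((5,5)))
n,l,st,_=cv2.connectedComponentsWithStats(m)
i=l[int(340*k),int(482*k)]; print(i,st[i])
rect=cv2.minAreaRect(P[l==i][:,:2].astype(np.float32));print(rect)
for u,v in((445,285),(544,318),(522,394),(421,366)):print(ray('top',u*k,v*k,18))
# clamp
S=P[120:250,150:240].reshape(-1,3);
for lo,hi in((66,78),):
    q=S[(S[:,2]>lo)&(S[:,2]<hi)];print(len(q));print(cv2.minAreaRect(q[:,:2].astype(np.float32)))
D=np.load('scene.npz');P=D['P']
Q=P[175:215,180:215].reshape(-1,3);S=Q[abs(Q[:,2]-118)<6];print(len(S),(S.min(0)+S.max(0))/2)
Q=P[215:245,213:237].reshape(-1,3);S=Q[abs(Q[:,2]-94)<5];print(len(S),(S.min(0)+S.max(0))/2)
E
```

```text
table z 0.5777310330772707
cap [590.60675098 137.36751105 118.        ] 381 [593.13794607 141.09184992 117.78280961] [571.59788251 119.62921543 112.03658021] [614.01941443 161.55617565 122.00972717] [592.80864847 140.59269554 117.02315369]
knob [475.9968676  168.20523704  94.        ] 166 [476.24160502 169.84793446  92.77782986] [462.02564391 155.7302286   88.81356594] [490.33741164 184.04124013  97.24530902] [476.18152777 169.88573437  93.02943748]
17 [ 272  184   76   69 3467]
((490.1753234863281, -95.52960968017578), (149.80787658691406, 121.7412338256836), 73.71424102783203)
[566.3401309  -42.19720565  18.        ]
[ 521.55553012 -182.26455963   18.        ]
[ 414.91191013 -150.97246645   18.        ]
[452.23592116  -9.38458917  18.        ]
700
((560.4254760742188, 163.00009155273438), (84.07283020019531, 183.3921356201172), 65.97396087646484)
236 [592.85343414 142.17324734 116.03270003]
141 [475.01213588 171.40899957  92.64343016]
```

>>> {"name": "step_arm", "arguments": {"twist": [[0, 0, 0.149], [0, 0, 0.149], [0, 0, 0.149], [0, 0, 0.148], [0, 0, 0], [0, 0, 0], [0, 0, 0], [0, 0, 0]], "xyz": [[0, 0, 0], [0, 0, 0], [0, 0, 0], [0, 0, 0], [3, -40, 0], [3, -40, 0], [3, -40, 0], [3, -40, 0]], "claw": [1, 1, 1, 1, 1, 1, 1, 1]}}

```text
time_s: 0.95
ee_pos: [275.3, -455.5, 205.0]
ee_rot: [-3.118, 0.379, 0.0]
wrist_force: [0.5, 0.1, 0.5]
finger_gap: 1.001
gripper_force: 0.0
```

>>> {"name": "step_arm", "arguments": {"twist": [[0, 0, 0], [0, 0, 0], [0, 0, 0], [0, 0, 0], [0, 0, 0], [0, 0, 0], [0, 0, 0], [0, 0, 0]], "xyz": [[3, -40, 0], [3, -40, 0], [3, -40, 0], [3, -40, 0], [3, -40, 0], [3, -40, 0], [3, -40, 0], [3, -40, 0]], "claw": [1, 1, 1, 1, 1, 1, 1, 1]}}

```text
time_s: 1.75
ee_pos: [374.9, -150.6, 205.3]
ee_rot: [3.119, -0.379, 0.0]
wrist_force: [0.9, -0.6, -0.5]
finger_gap: 0.998
gripper_force: 0.0
```

>>> {"name": "step_arm", "arguments": {"twist": [[0, 0, 0], [0, 0, 0], [0, 0, 0], [0, 0, 0], [0, 0, 0], [0, 0, 0], [0, 0, 0], [0, 0, 0]], "xyz": [[3, -40, 0], [3, -40, 0], [3, -40, 0], [3, -40, 0], [3, -40, 0], [3, -40, 0], [3, -40, 0], [0, 0, 0]], "claw": [1, 1, 1, 1, 1, 1, 1, 1]}}

```text
time_s: 2.55
ee_pos: [462.3, 118.0, 205.2]
ee_rot: [-3.119, 0.369, 0.001]
wrist_force: [-0.8, -0.4, -0.7]
finger_gap: 1.0
gripper_force: 0.0
```

```bash
cat >> h.py <<'E'
def to(p):
    s=sense(); M=R.from_rotvec(s['ee_rot']).as_matrix()
    print('t',s['time_s'],'pos',np.round(s['ee_pos'],1),'yaw',np.degrees(np.arctan2(M[1,0],M[0,0])).round(2),'z',M[:,2].round(3),'q',np.round(s['joints'],2),'F',np.round(s['wrist_force'],1),'gap',s['finger_gap'],s['gripper_force'])
    print('tool delta',(M.T@(np.array(p)-s['ee_pos'])).round(1))
E
python3 -c "
from h import *
to([476,170.3,64])"
```

```text
t 2.55 pos [462.3 118.  205.2] yaw -13.51 z [-0.001  0.001 -1.   ] q [ 0.01 -0.17  1.99  0.    1.33  1.82] F [-0.8 -0.4 -0.7] gap 0.9995010932314559 0.0
tool delta [  1.2 -54.  141.3]
```

>>> {"name": "step_arm", "arguments": {"twist": [[0, 0, 0], [0, 0, 0], [0, 0, 0], [0, 0, 0], [0, 0, 0], [0, 0, 0]], "xyz": [[1, -27, 0], [0, -27, 0], [0, 0, 40], [0, 0, 40], [0, 0, 20], [0, 0, 0]], "claw": [1, 1, 1, 1, 1, 1]}}

```text
time_s: 3.15
ee_pos: [472.9, 165.8, 101.9]
ee_rot: [3.117, -0.379, -0.012]
wrist_force: [-0.2, 0.6, -0.6]
finger_gap: 0.999
gripper_force: 0.0
```

Run:
```python
from h import *
to([476,170.3,64])
c=camera_info('wrist');print(c)
im,d=grab_frame('wrist')
cv2.imwrite('pics/w1.png',cv2.resize(im[:,:,::-1],(800,600)))
```

```text
t 3.15 pos [472.9 165.8 101.9] yaw -13.86 z [-0.008 -0.001 -1.   ] q [ 0.11  0.02  2.01 -0.    1.12  1.92] F [-0.2  0.6 -0.6] gap 0.9989931137155829 0.0
tool delta [ 2.2 -5.2 37.9]
{'fx': 297.3186396354542, 'fy': 297.3186396354542, 'cx': 255.64087301391854, 'cy': 188.3276385373536, 'eye': array([552.22273329, 146.87570722, 279.71533948]), 'rotation': array([-0.2036555 ,  0.25469588, -1.79947865])}
```

View pics/w1.png

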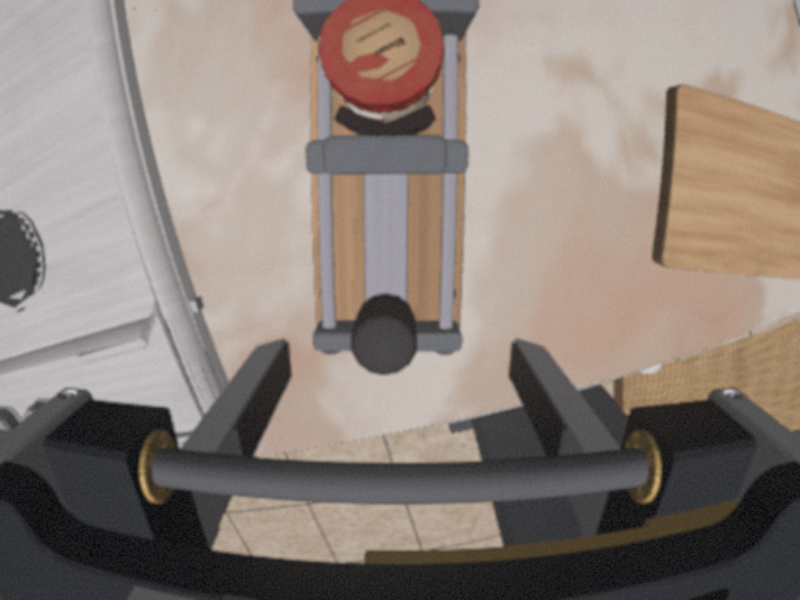

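The wrist view shows the knob between the fingers at (385,338), slightly left of the finger centre at (400,345). That matches the computed offset, and the clamp axis is aligned with the tool.

>>> {"name": "step_arm", "arguments": {"twist": [[0, 0, 0], [0, 0, 0], [0, 0, 0], [0, 0, 0], [0, 0, 0], [0, 0, 0], [0, 0, 0], [0, 0, 0]], "xyz": [[2, -4, 19], [0, 0, 18], [0, 0, 0], [0, 0, 0], [0, 0, 0], [0, 0, 0], [0, 0, 0], [0, 0, 0]], "claw": [1, 1, 1, 0.2, 0.2, 0.2, 0.2, 0.2], "force": 20}}

```text
time_s: 4.0
ee_pos: [479.1, 170.3, 68.9]
ee_rot: [-3.119, 0.378, -0.001]
wrist_force: [-0.0, 0.4, 0.6]
finger_gap: 0.612
gripper_force: 0.0
```

```bash
python3 -c "
from h import *
to([476,170.3,64])"
```

```text
t 4.0 pos [479.1 170.3  68.9] yaw -13.82 z [ 0.001  0.    -1.   ] q [ 0.12  0.09  2.01 -0.    1.04  1.93] F [-0.   0.4  0.6] gap 0.6120074474993039 0.0
tool delta [-3.   0.7  4.9]
```

>>> {"name": "step_arm", "arguments": {"twist": [[0, 0, 0], [0, 0, 0], [0, 0, 0], [0, 0, 0], [0, 0, 0], [0, 0, 0], [0, 0, 0], [0, 0, 0]], "xyz": [[-3, 0, 3], [0, 0, 0], [0, 0, 0], [0, 0, 0], [0, 0, 0], [0, 0, 0], [0, 0, 0], [0, 0, 0]], "claw": [0.2, 0.2, 0.2, 0.2, 0.2, 0.2, 0.2, 0.2]}}

```text
time_s: 4.8
ee_pos: [476.0, 172.3, 65.2]
ee_rot: [-3.116, 0.379, -0.0]
wrist_force: [1.9, 6.9, -3.5]
finger_gap: 0.314
gripper_force: 20.0
```

>>> {"name": "step_arm", "arguments": {"twist": [[0, 0, 0], [0, 0, 0], [0, 0, 0], [0, 0, 0], [0, 0, 0], [0, 0, 0], [0, 0, 0], [0, 0, 0]], "xyz": [[-6, 0, 0], [-6, 0, 0], [-6, 0, 0], [-6, 0, 0], [-6, 0, 0], [-6, 0, 0], [-6, 0, 0], [0, 0, 0]], "claw": [0.2, 0.2, 0.2, 0.2, 0.2, 0.2, 0.2, 0.2]}}

```text
time_s: 5.6
ee_pos: [435.0, 182.6, 65.2]
ee_rot: [-3.115, 0.378, -0.001]
wrist_force: [1.6, 6.9, -4.2]
finger_gap: 0.314
gripper_force: 20.0
```

>>> {"name": "step_arm", "arguments": {"twist": [[0, 0, 0], [0, 0, 0], [0, 0, 0], [0, 0, 0]], "xyz": [[-3, 0, 0], [-2, 0, 0], [0, 0, 0], [0, 0, 0]], "claw": [0.2, 0.2, 0.2, 0.2]}}

```text
time_s: 6.0
ee_pos: [432.8, 183.2, 65.3]
ee_rot: [-3.115, 0.379, -0.011]
wrist_force: [11.7, 5.1, -13.8]
finger_gap: 0.314
gripper_force: 20.0
```

```bash
python3 -c "
from h import *
to([476,170.3,64])"
```

```text
t 6.0 pos [432.8 183.2  65.3] yaw -13.87 z [ 0.007  0.003 -1.   ] q [ 0.16 -0.    2.11  0.    1.03  1.97] F [ 11.7   5.1 -13.8] gap 0.3142306782781404 19.994599521160126
tool delta [45.   2.2  1.6]
```

At the stop: 45 mm of travel and the force is rising. I'll release, then rise.

>>> {"name": "step_arm", "arguments": {"twist": [[0, 0, 0], [0, 0, 0], [0, 0, 0], [0, 0, 0], [0, 0, 0], [0, 0, 0]], "xyz": [[2, 0, 0], [0, 0, 0], [0, 0, 0], [0, 0, 0], [0, 0, 0], [0, 0, 0]], "claw": [0.2, 1, 1, 1, 1, 1]}}

```text
time_s: 6.6
ee_pos: [432.3, 181.6, 65.5]
ee_rot: [3.119, -0.378, 0.0]
wrist_force: [-0.5, -0.1, 0.3]
finger_gap: 0.706
gripper_force: 0.0
```

>>> {"name": "step_arm", "arguments": {"twist": [[0, 0, 0], [0, 0, 0], [0, 0, 0], [0, 0, 0], [0, 0, 0], [0, 0, 0]], "xyz": [[0, 0, -30], [0, 0, -40], [0, 0, -35], [30, 0, 0], [30, 0, 0], [0, 0, 0]], "claw": [1, 1, 1, 1, 1, 1]}}

```text
time_s: 7.2
ee_pos: [493.0, 166.5, 171.1]
ee_rot: [-3.118, 0.381, -0.003]
wrist_force: [-0.1, 0.2, 0.0]
finger_gap: 0.997
gripper_force: 0.0
```

Run:
```python
from h import *
to([593,141.5,88])
c=camera_info('wrist')
im,d=grab_frame('wrist')
cv2.imwrite('pics/w2.png',cv2.resize(im[:,:,::-1],(800,600)))
v,u=np.mgrid[:384,:512]; x=(u-c['cx'])/c['fx'];y=(v-c['cy'])/c['fy'];r=np.hypot(x,y)
k=np.tan(r)/np.maximum(r,1e-9)
P=np.stack([x*k*d,-y*k*d,-d],-1)@R.from_rotvec(c['rotation']).as_matrix().T+c['eye']
hsv=cv2.cvtColor(im,cv2.COLOR_RGB2HSV)
m=(d>0)&(abs(P[...,2]-118)<6)&(np.hypot(P[...,0]-593,P[...,1]-141)<45)
S=P[m];print(len(S),np.median(S,0),S.min(0),S.max(0),cv2.minEnclosingCircle(S[:,:2].astype(np.float32)))
m=(d>0)&(abs(P[...,2]-94)<5)&(np.hypot(P[...,0]-432,P[...,1]-181)<30)
S=P[m];print('knob',len(S),cv2.minEnclosingCircle(S[:,:2].astype(np.float32)) if len(S) else 0)
```

```text
t 7.2 pos [493.  166.5 171.1] yaw -13.92 z [ 0.002 -0.    -1.   ] q [ 0.11 -0.03  1.92 -0.    1.25  1.92] F [-0.1  0.2  0. ] gap 0.9972576520579547 0.0
tool delta [103.    0.2  83.3]
2408 [594.48090009 142.76392017 117.48954209] [573.3971124  121.11837799 112.25221554] [616.29815983 164.57240038 120.03117913] ((594.7532958984375, 142.7225341796875), 22.11493682861328)
knob 652 ((435.78533935546875, 182.76287841796875), 15.006438255310059)
```

View pics/w2.png

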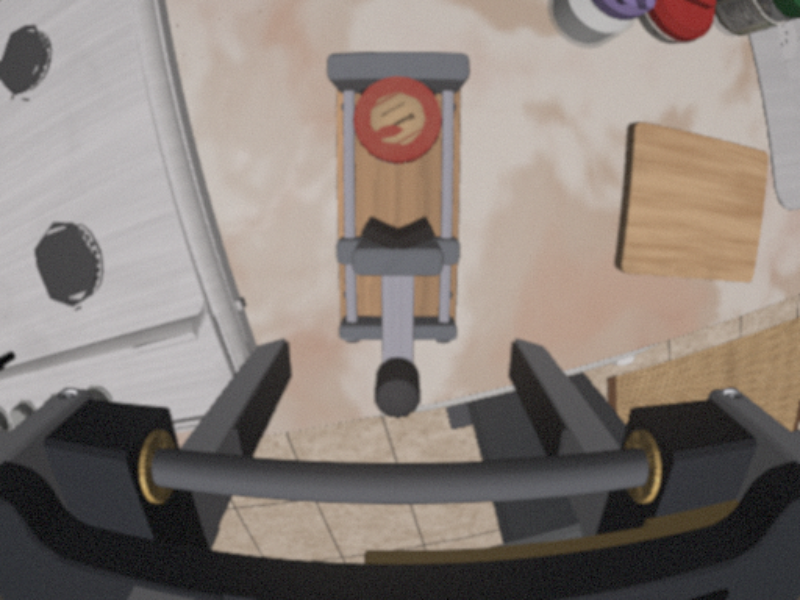

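The wrist view shows the jaw back at the stop with the jar still standing at (398,120), midway between the fingers. I'll move over it and descend.

>>> {"name": "step_arm", "arguments": {"twist": [[0, 0, 0], [0, 0, 0], [0, 0, 0], [0, 0, 0], [0, 0, 0], [0, 0, 0], [0, 0, 0]], "xyz": [[35, 0, 0], [35, 0, 0], [34, -1, 0], [0, 0, 20], [0, 0, 30], [0, 0, 34], [0, 0, 0]], "claw": [1, 1, 1, 1, 1, 1, 1]}}

```text
time_s: 7.95
ee_pos: [586.5, 143.6, 81.0]
ee_rot: [3.117, -0.377, -0.018]
wrist_force: [-0.9, -0.2, -1.3]
finger_gap: 0.998
gripper_force: 0.0
```

>>> {"name": "step_arm", "arguments": {"twist": [[0, 0, 0], [0, 0, 0]], "xyz": [[0, 0, 0], [0, 0, 0]], "claw": [1, 1]}}

```text
time_s: 8.15
ee_pos: [592.8, 143.8, 88.7]
ee_rot: [-3.118, 0.377, -0.005]
wrist_force: [1.1, -0.9, -0.5]
finger_gap: 0.998
gripper_force: 0.0
```

```bash
python3 -c "
from h import *
to([594,142.3,87])"
```

```text
t 8.15 pos [592.8 143.8  88.7] yaw -13.8 z [ 0.003  0.    -1.   ] q [0.05 0.28 1.74 0.   1.12 1.86] F [ 1.1 -0.9 -0.5] gap 0.9975759903386298 0.0
tool delta [1.5 1.2 1.7]
```

>>> {"name": "step_arm", "arguments": {"twist": [[0, 0, 0], [0, 0, 0], [0, 0, 0], [0, 0, 0], [0, 0, 0], [0, 0, 0], [0, 0, 0], [0, 0, 0]], "xyz": [[1, 1, 1], [0, 0, 0], [0, 0, 0], [0, 0, 0], [0, 0, 0], [0, 0, 0], [0, 0, 0], [0, 0, 0]], "claw": [0.3, 0.3, 0.3, 0.3, 0.3, 0.3, 0.3, 0.3], "force": 15}}

```text
time_s: 8.95
ee_pos: [592.4, 142.3, 85.4]
ee_rot: [-3.119, 0.378, 0.0]
wrist_force: [-0.0, -0.2, 0.1]
finger_gap: 0.469
gripper_force: 15.0
```

```bash
python3 -c "
from h import *
to([594,142.3,87])"
```

```text
t 8.95 pos [592.4 142.3  85.4] yaw -13.82 z [-0.  0. -1.] q [0.05 0.28 1.74 0.   1.11 1.86] F [-0.  -0.2  0.1] gap 0.4691357753723202 14.999982118606567
tool delta [ 1.5 -0.3 -1.6]
```

>>> {"name": "step_arm", "arguments": {"twist": [[0, 0, 0], [0, 0, 0], [0, 0, 0], [0, 0, 0], [0, 0, 0], [0, 0, 0], [0, 0, 0], [0, 0, 0]], "xyz": [[0, 0, -8], [0, 0, -14], [0, 0, -18], [0, 0, -20], [0, 0, -20], [0, 0, -15], [0, 0, -5], [0, 0, 0]], "claw": [0.3, 0.3, 0.3, 0.3, 0.3, 0.3, 0.3, 0.3]}}

```text
time_s: 9.75
ee_pos: [593.0, 142.3, 186.6]
ee_rot: [-3.118, 0.378, -0.003]
wrist_force: [-0.3, 0.6, -0.8]
finger_gap: 0.47
gripper_force: 15.0
```

>>> {"name": "step_arm", "arguments": {"twist": [[0, 0, 0], [0, 0, 0], [0, 0, 0], [0, 0, 0], [0, 0, 0], [0, 0, 0], [0, 0, 0], [0, 0, 0]], "xyz": [[-2, 10, 0], [-3, 20, 0], [-4, 22, 0], [-4, 22, 0], [-4, 22, 0], [-4, 22, 0], [-4, 22, 0], [-4, 22, 0]], "claw": [0.3, 0.3, 0.3, 0.3, 0.3, 0.3, 0.3, 0.3]}}

```text
time_s: 10.55
ee_pos: [524.0, -9.2, 184.0]
ee_rot: [-3.119, 0.378, 0.004]
wrist_force: [0.6, 1.0, -0.9]
finger_gap: 0.472
gripper_force: 15.0
```

>>> {"name": "step_arm", "arguments": {"twist": [[0, 0, 0], [0, 0, 0], [0, 0, 0], [0, 0, 0], [0, 0, 0], [0, 0, 0], [0, 0, 0], [0, 0, 0]], "xyz": [[-4, 22, 0], [-4, 22, 0], [-3, 22, 0], [-3, 18, 0], [-1, 10, 0], [0, 0, 0], [0, 0, 0], [0, 0, 0]], "claw": [0.3, 0.3, 0.3, 0.3, 0.3, 0.3, 0.3, 0.3]}}

```text
time_s: 11.35
ee_pos: [488.7, -95.2, 185.2]
ee_rot: [-3.119, 0.377, 0.001]
wrist_force: [0.1, -0.6, -0.7]
finger_gap: 0.472
gripper_force: 15.0
```

Run:
```python
from h import *
to([488.5,-95.5,92])
im,d=grab_frame('scene')
cv2.imwrite('pics/s2.png',cv2.resize(im[:,:,::-1],(800,600)))
```

```text
t 11.35 pos [488.7 -95.2 185.2] yaw -13.77 z [-0.  0. -1.] q [-0.42 -0.1   1.96  0.    1.28  1.39] F [ 0.1 -0.6 -0.7] gap 0.47236106464923916 14.999921321868896
tool delta [-0.1  0.4 93.2]
```

View pics/s2.png

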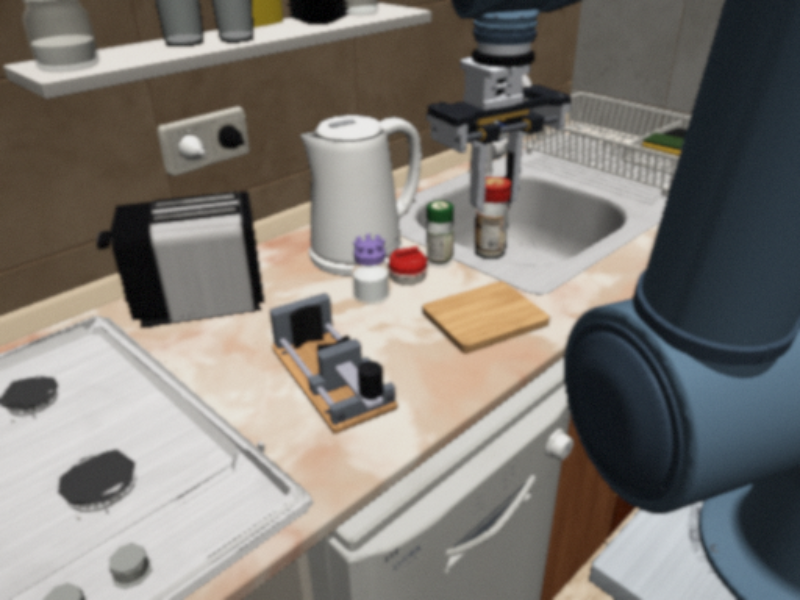

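The scene view shows the jar held at (495,220) above the board, leaning slightly about the pad axis, and the jaw open. I'll lower it and set it down gently.

>>> {"name": "step_arm", "arguments": {"twist": [[0, 0, 0], [0, 0, 0], [0, 0, 0], [0, 0, 0], [0, 0, 0], [0, 0, 0], [0, 0, 0]], "xyz": [[0, 0, 10], [0, 0, 20], [0, 0, 20], [0, 0, 20], [0, 0, 12], [0, 0, 5], [0, 0, 0]], "claw": [0.3, 0.3, 0.3, 0.3, 0.3, 0.3, 0.3]}}

```text
time_s: 12.1
ee_pos: [488.3, -95.5, 97.9]
ee_rot: [-3.118, 0.377, 0.002]
wrist_force: [0.1, 0.3, -0.5]
finger_gap: 0.468
gripper_force: 15.0
```

>>> {"name": "step_arm", "arguments": {"twist": [[0, 0, 0], [0, 0, 0], [0, 0, 0], [0, 0, 0], [0, 0, 0], [0, 0, 0]], "xyz": [[0, 0, 2], [0, 0, 2], [0, 0, 1], [0, 0, 0], [0, 0, 0], [0, 0, 0]], "claw": [0.3, 0.3, 0.3, 0.3, 0.3, 0.3]}}

```text
time_s: 12.7
ee_pos: [488.7, -95.8, 93.6]
ee_rot: [3.119, -0.378, 0.0]
wrist_force: [-0.4, -0.0, -0.6]
finger_gap: 0.469
gripper_force: 15.0
```

Run:
```python
from h import *
to([488.5,-95.5,92])
im,d=grab_frame('scene')
cv2.imwrite('pics/s3.png',cv2.resize(im[100:250,230:400,::-1],(680,600)))
```

```text
t 12.7 pos [488.7 -95.8  93.6] yaw -13.82 z [ 0. -0. -1.] q [-0.42  0.02  2.02  0.    1.09  1.39] F [-0.4 -0.  -0.6] gap 0.46927155663076686 14.999876618385315
tool delta [-0.3 -0.3  1.6]
```

View pics/s3.png

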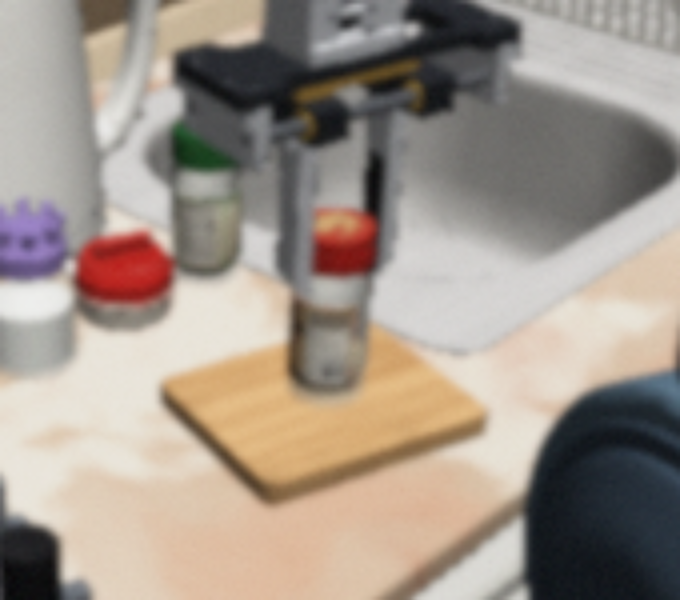

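The jar is just above the board with its foot at (328,390), near the board centre and still slightly tilted. I'll lower it in millimetres until it touches.

>>> {"name": "step_arm", "arguments": {"twist": [[0, 0, 0], [0, 0, 0], [0, 0, 0], [0, 0, 0]], "xyz": [[0, 0, 1], [0, 0, 1], [0, 0, 0], [0, 0, 0]], "claw": [0.3, 0.3, 0.3, 0.3], "force": 5}}

```text
time_s: 13.15
ee_pos: [488.6, -95.7, 91.4]
ee_rot: [-3.119, 0.378, 0.0]
wrist_force: [0.3, 0.3, -1.1]
finger_gap: 0.469
gripper_force: 5.0
```

>>> {"name": "step_arm", "arguments": {"twist": [[0, 0, 0], [0, 0, 0], [0, 0, 0], [0, 0, 0]], "xyz": [[0, 0, 1], [0, 0, 1], [0, 0, 0], [0, 0, 0]], "claw": [0.3, 0.3, 0.3, 0.3]}}

```text
time_s: 13.55
ee_pos: [489.6, -96.0, 90.6]
ee_rot: [3.119, -0.378, 0.003]
wrist_force: [-1.7, 1.0, 6.3]
finger_gap: 0.477
gripper_force: 5.0
```

The wrist force shows contact (6 N upward). I'll open the fingers slowly.

>>> {"name": "step_arm", "arguments": {"twist": [[0, 0, 0], [0, 0, 0], [0, 0, 0], [0, 0, 0], [0, 0, 0], [0, 0, 0], [0, 0, 0], [0, 0, 0]], "xyz": [[0, 0, 0], [0, 0, 0], [0, 0, 0], [0, 0, 0], [0, 0, 0], [0, 0, 0], [0, 0, 0], [0, 0, 0]], "claw": [0.5, 0.52, 0.6, 0.8, 1, 1, 1, 1]}}

```text
time_s: 14.35
ee_pos: [488.6, -95.8, 89.5]
ee_rot: [-3.119, 0.378, 0.0]
wrist_force: [-0.5, -0.1, 0.0]
finger_gap: 0.982
gripper_force: 0.0
```

>>> {"name": "step_arm", "arguments": {"twist": [[0, 0, 0], [0, 0, 0], [0, 0, 0], [0, 0, 0], [0, 0, 0], [0, 0, 0]], "xyz": [[0, 0, -20], [0, 0, -30], [0, 0, -40], [0, 0, -20], [0, 0, 0], [0, 0, 0]], "claw": [1, 1, 1, 1, 1, 1]}}

```text
time_s: 14.95
ee_pos: [488.3, -95.7, 198.8]
ee_rot: [-3.119, 0.378, 0.001]
wrist_force: [-0.8, 0.3, -0.5]
finger_gap: 0.999
gripper_force: 0.0
```

Run:
```python
from h import *
to([488.5,-95.5,92])
im,d=grab_frame('scene')
cv2.imwrite('pics/s4.png',cv2.resize(im[:,:,::-1],(800,600)))
```

```text
t 14.95 pos [488.3 -95.7 198.8] yaw -13.82 z [-0.  0. -1.] q [-0.42 -0.11  1.95 -0.    1.31  1.39] F [-0.8  0.3 -0.5] gap 0.998808100365326 0.0
tool delta [  0.2  -0.2 106.8]
```

View pics/s4.png

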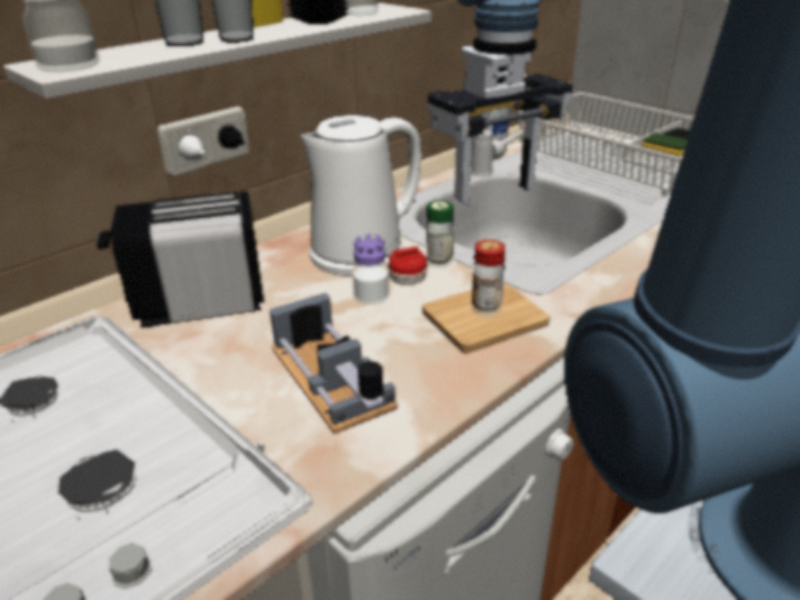

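The jar stands upright on the board at (488,275) with its whole foot on it. The jaw is open and the gripper is clear.

```bash
python3 -c "
from bench import *
print(hand_in())"
```

```text
the job is handed in; nothing more can be done
None
```

The job is handed in: the jaw was pulled back to its stop and left open, and the jar was lifted out and set down upright near the middle of the board; the hand-in call gave no verdict.

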